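Fit the selector lever onto the splined gearbox shaft

ROBOT

A 7-joint arm with a two-finger parallel gripper is mounted at the origin on a cart in front of the work surface, level with it; the furniture and walls round the work are solid. World frame = base frame: x ahead of the robot, y to its left, z up, the work surface at z = 0. Lengths are in m, angles in rad, forces in N, time in s.
With the tool pointing down it reaches from about 0.35 to 0.9 m from the base axis. Payload 8.1 kg.
Tool frame: the origin (TCP) lies between the finger pads; the fingertips stand 17 mm ahead of it and the grasp point (between the pads) lies 2 mm behind it; z points along the fingers, y is the direction in which the jaws open and shut (so a half turn about z gives the same grasp; the last joint's range is limited). The gripper opens to 92 mm and grips with 3 to 60 N. Pads are 19 mm wide; open, the fingers measure 130 mm over their backs; the gripper's body (75 mm by 190 mm) begins 47 mm behind the grasp point.
Start: joints at [1.166, 0.434, 0.025, 1.573, -0.012, 1.134, -0.075], TCP at [0.186, -0.597, 0.244] pointing down, gripper open.
Joint ranges: [-2.62, 2.62], [-0.44, 2.09], [-1.27, 1.32], [0.08, 2.57], [-1.32, 4.46], [0.12, 2], [-2.74, 2.74]. Speed limits (rad/s): [2.22, 2.22, 3.01, 3.01, 3.14, 3.14, 3.14].

INTERFACE

Orientations are given as a rotation vector (axis times angle).
In Python, from cell import arm gives the robot as it stands. The module is installed in compiled form; this text tells all that it offers.
- The arm moves only by the shell command python3 -m crank 'ROWS' [FORCE]. ROWS is JSON, a list of rows, each a list of 5 numbers: the opening, from 0 (shut) to 1 (fully open), then the shift along the world's x, y, z normalised to -1 to 1, where 1 is 40 cm, then the turn about the world's z normalised to -1 to 1, where 1 is 60 degrees. In form: [[fingers, tx, ty, tz, twist], ...]. A call has exactly 8 rows; each row shifts and turns the commanded pose from where the row before left it; what a row does not reach is not made up. A row lasts 1/12 s, in which the tool goes at most 41.7 mm and 7.16 degrees, less where a joint would pass 70% of its speed; a pose out of reach is approached as far as the arm can. A call with a number of a shift or a turn outside -1 to 1 is refused whole. A call with a gripper value outside its range is refused whole. The fingers move at their own pace and stop on an object; FORCE is the grip in N (left out, the last holds). Time passes only in rows, so rows that do not move let the fingers close, or fill a call up. It gives the time, the measured TCP pose, the force and the opening at its end, in the units of the state.
- arm.observe(): the state, without advancing time (a new reading comes with each control period).
- arm.get_image(name): name is "scene" or "top" or "wrist"; returns the picture (480x640x3 uint8, red, green, blue); there is no depth.
- arm.get_calibration(name): a dict with "intrinsics" (3x3 intrinsics, pixels), "extrinsics" (4x4, takes a point from camera to world coordinates). Camera axes: x right, y down, z forward; pixel columns grow to the right and rows downward; lengths in m; the calibration is good to about 2 mm. A picture is of the moment at which its call begins: read the wrist's pose just before it. get_calibration takes no time and is no camera call; for the wrist camera it gives the pose at the moment of the call.
- arm.sign_off(): hands the job in, once; it reports no verdict.
The state is a dict: "clock": time; "joints": joint angles; "dq": joint speeds; "joint_efforts": joint torques, N m; "position": TCP position; "ee_rot": TCP orientation; "force": force on the tool from outside, world axes, zero at the start; "ft_torque": the same for the moment, N m; "width": opening from 0.0 (shut) to 1.0 (fully open).
Only numpy, scipy, OpenCV 4.12 (cv2) and the standard library are available. Lean on these libraries where they do the work, as an engineer would, in place of code of your own. Each camera call takes 0.05 s, during which the arm holds its last target.

TASK

Fit the lever that belongs to the gearbox, the one whose big hub is drilled with a T-shaped bore, onto the upright splined shaft: turn it so that its bore matches the three splines, thread it on from above and leave it seated fully down on the collar with nothing holding it. Leave the other lever, with the small hub and plain round hole, where it lies.

Things in the scene. Friction and masses are not known exactly. Their poses are not given: they have to be found in the camera images.
- lever_grip (a point): Right lever (loose, steel, 0.16 kg, flat on the bench): its arm, 16 mm wide, 18 high, runs from the hub along +x to a round foot (26 mm across, 31 high, 120 mm from the hub's axis). This point: middle of the arm, 52 mm from the hub's axis, 20 mm above the hub's underside; x along the arm away from the hub, z up. Hub ends 19 mm behind it; centre of mass about 11 mm from the hub's axis.
- lever_bore (a point): Same lever: on the axis of its round hub (66 mm across, 32 high), at the underside; axes as lever_grip. The bore goes right through: a middle hole about 25 mm across with three slots 17 mm wide reaching 25 mm from the axis, towards the arm (+x) and both sides (+y, -y); none at the back (-x).
- shaft_seat (a point): On the axis of the gearbox's upright shaft, on the flat top of its 60 mm wide steel collar, where the hub's underside comes to rest, 60 mm above the bench. z up, x towards the middle spline, over which the lever's arm belongs (lever x along this x: it fits no other way; play 4.5 mm and about 12 degrees). The gearbox is fixed, grey, 124 x 112 mm, 45 mm high up to the collar.
- shaft_tip (a point): Tip of the same shaft's tapered nose, on its axis, 44 mm above the collar; axes as shaft_seat. Steel, 16 mm core; three straight splines 8 mm wide reach 20 mm out from the axis at +x, +y and -y, none at -x; their rounded tops are 30 mm above the collar.
- plain_bore (a point): The other lever, which does not belong here (loose, steel, same style): hub only 44 mm across with a plain round 16 mm hole, foot of its arm also 120 mm from the hub's axis. This point is on its hub's axis at the underside; x along its arm away from the hub.

How it is judged:
At the end, for the whole second after the job is handed in: The splined lever's hub is threaded over the shaft and rests on the collar: bore centre within 10 mm of the shaft axis, underside within 8 mm of the collar's top, arm along the +x spline within 0.4 rad, tilted less than 0.15 rad (horizontal distance between lever_bore and shaft_seat below 0.01 m and z of lever_bore in the frame of shaft_seat between -0.006 and 0.008 m and x of lever_grip in the frame of shaft_seat above 0.03 m and angle between the x axis of lever_grip and the x axis of shaft_seat, either way round below 0.4 rad and angle between lever_bore's own z axis and vertical below 0.15 rad); the robot touches nothing.
It fails at once if the other lever is moved more than 50 mm (distance of plain_bore from where it was at the start of the episode above 0.05 m).
It also fails if it takes over 45 s, if anything falls off the work surface, if the arm or the gripper's body presses on something with over 40 N, if the wrist force passes 120 N, or if a joint passes its speed limit or range.

## Working session

There is one attempt and no reset: what is moved stays moved. The work goes in short steps, Python scripts to look and compute and a shell command to move; the robot and the scene stay as the last step left them, time stands still between calls to the robot, and variables do not carry over. Pictures are saved under pics/ and viewed, and the job is handed in when it is done.

```bash
mkdir -p pics
python3 - <<'E'
from cell import arm
import cv2
print(arm.observe())
for n in("scene","top"):
    im=arm.get_image(n); cv2.imwrite(f"pics/{n}0.png",im[:,:,::-1]); c=arm.get_calibration(n); print(n,c)
E
```

```text
{'clock': 0.0, 'joints': array([ 1.16642065,  0.43521896,  0.02498437,  1.57413214, -0.01159387,
        1.13398994, -0.07511378]), 'dq': array([ 0.00037824, -0.00151529, -0.00206201,  0.00144773, -0.00190248,
       -0.00083178,  0.00119663]), 'joint_efforts': array([ 8.09691096e-05, -6.67850733e+01,  9.86046642e-01, -3.14458358e+01,
       -6.03293977e-02,  4.28279070e-02,  1.82366707e-04]), 'position': array([ 0.18554902, -0.59629709,  0.24293403]), 'ee_rot': array([-3.10438275e+00, -4.71855485e-01,  6.17974013e-04]), 'force': array([-0.01786068,  0.87496427, -1.43175055]), 'ft_torque': array([ 0.02454689, -0.01354445,  0.04515085]), 'width': 0.999059342105661}
scene {'intrinsics': array([[474.87943469,   0.        , 321.00837006],
       [  0.        , 474.87943469, 240.2546486 ],
       [  0.        ,   0.        ,   1.        ]]), 'extrinsics': array([[-9.00486654e-01, -3.21933192e-01,  2.92374427e-01,
         1.98362218e-01],
       [-4.34883568e-01,  6.66203053e-01, -6.05846329e-01,
         5.14610121e-01],
       [ 2.61306683e-04, -6.72705368e-01, -7.39910413e-01,
         8.37144782e-01],
       [ 0.00000000e+00,  0.00000000e+00,  0.00000000e+00,
         1.00000000e+00]])}
top {'intrinsics': array([[600.75685673,   0.        , 311.21383644],
       [  0.        , 600.75685673, 242.50082979],
       [  0.        ,   0.        ,   1.        ]]), 'extrinsics': array([[-0.07461902, -0.97585083,  0.20529774,  0.20629078],
       [-0.99720976,  0.07257277, -0.01748979, -0.09226792],
       [ 0.0021684 , -0.20602998, -0.97854328,  1.35028214],
       [ 0.        ,  0.        ,  0.        ,  1.        ]])}
```

View pics/scene0.png

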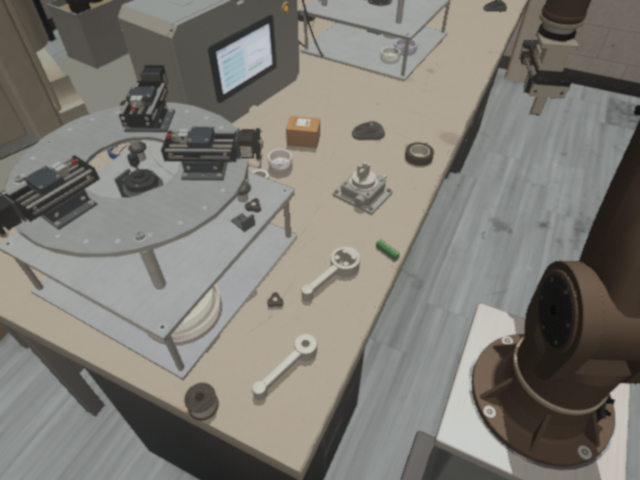

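View pics/top0.png

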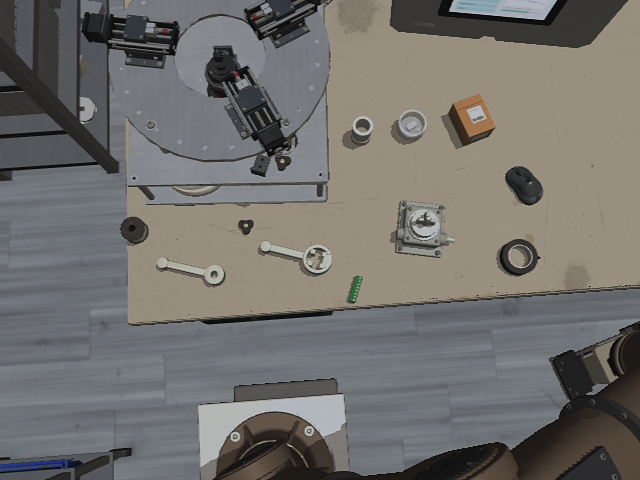

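The scene view shows the splined lever's hub at (346,259) and its foot at (308,291); the gearbox is at (364,185) and the plain lever at (305,345). In the top view the splined hub is at (317,259) and its foot at (265,246). The gearbox shaft is at (425,222) and the plain lever's hub at (214,274). I'll enlarge the crops.

Run:
```python
import cv2,numpy as np
t=cv2.imread("pics/top0.png"); s=cv2.imread("pics/scene0.png")
a=cv2.resize(t[225:285,250:340],None,fx=6,fy=6,interpolation=cv2.INTER_CUBIC)
b=cv2.resize(t[190:265,385:465],None,fx=6,fy=6,interpolation=cv2.INTER_CUBIC)
c=cv2.resize(s[155:215,325:400],None,fx=7,fy=7,interpolation=cv2.INTER_CUBIC)
cv2.imwrite("pics/ca.png",a);cv2.imwrite("pics/cb.png",b);cv2.imwrite("pics/cc.png",c)
```

```text
(no output)
```

View pics/ca.png

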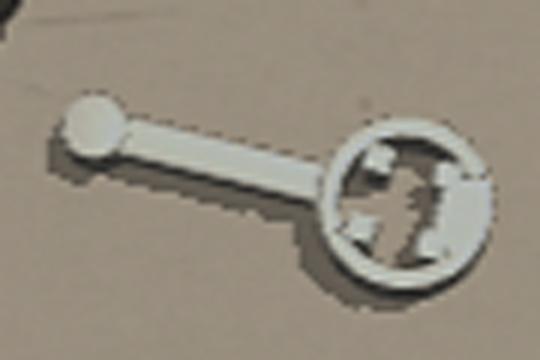

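View pics/cb.png

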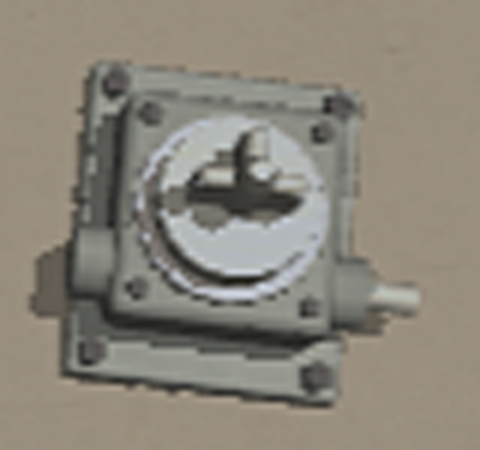

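View pics/cc.png

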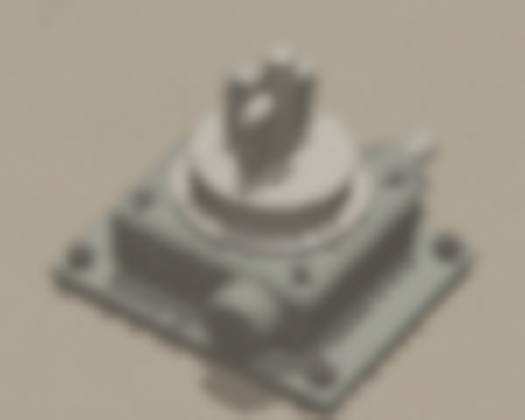

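```bash
cat > h.py <<'E'
import numpy as np, cv2
from cell import arm
def ray(n,px,z,cal=None):
    c=cal or arm.get_calibration(n); E=c["extrinsics"]
    d=E[:3,:3]@np.linalg.inv(c["intrinsics"])@np.array([px[0],px[1],1.]); o=E[:3,3]
    return o+d*(z-o[2])/d[2]
def proj(n,P,cal=None):
    c=cal or arm.get_calibration(n); E=c["extrinsics"]
    p=c["intrinsics"]@(E[:3,:3].T@(np.array(P)-E[:3,3])); return p[:2]/p[2]
E
python3 - <<'E'
from h import *
f=lambda u,o,k:[(u[0]+.5)/k-.5+o[0],(u[1]+.5)/k-.5+o[1]]
A=(250,225);B=(385,190);C=(325,155)
hub=ray("top",f((408,203),A,6),.032); foot=ray("top",f((94,126),A,6),.031)
print("hub",hub,"foot",foot,np.linalg.norm((foot-hub)[:2]),np.degrees(np.arctan2(*(foot-hub)[1::-1])))
col=ray("top",f((244,197),B,6),.06); print("collar top",col)
col2=ray("scene",f((277,152),C,7),.06); print("collar scene",col2)
P=[ray("top",f(u,B,6),.0) for u in [(92,63),(358,95),(338,405),(64,375)]]
for i in range(4):
    d=P[(i+1)%4]-P[i]; print(P[i],np.linalg.norm(d),np.degrees(np.arctan2(d[1],d[0])))
print("plate c",np.mean(P,0))
for u in [(257,135),(200,178),(300,182)]: print("spl",ray("top",f(u,B,6),.09))
t=arm.get_image; 
for u in [(214,274),(162,263)]: print("plain",ray("top",u,.03))
E
```

```text
hub [ 0.44564109 -0.12728889  0.032     ] foot [ 0.48367502 -0.0125818   0.031     ] 0.1208482349459833 71.65580246699254
collar top [ 0.50354923 -0.37019638  0.06      ]
collar scene [ 0.50232496 -0.3652568   0.06      ]
[ 0.57505544 -0.33026333  0.        ] 0.10366038448181972 -101.38226135986291
[ 0.55459766 -0.43188495  0.        ] 0.12302543442893447 169.55754683325807
[ 0.43360984 -0.40958685  0.        ] 0.1047500466908727 79.36302700914275
[ 0.45294519 -0.30663679  0.        ] 0.12437493737570447 -10.950580079333442
plate c [ 0.50405203 -0.36959298  0.        ]
spl [ 0.51921318 -0.37104033  0.09      ]
spl [ 0.50481997 -0.34871515  0.09      ]
spl [ 0.50067299 -0.38449748  0.09      ]
plain [0.42801436 0.10474491 0.03      ]
plain [0.46139108 0.21924837 0.03      ]
```

```bash
python3 -m crank '[[1,0.043,0.081,0,0.0567],[1,0.043,0.081,0,0.0567],[1,0.043,0.081,0,0.0567],[1,0.043,0.081,0,0.0567],[1,0.043,0.081,0,0.0567],[1,0.043,0.081,0,0.0567],[1,0.043,0.081,0,0.0567],[1,0.043,0.081,0,0.0567]]' 40
python3 -m crank '[[1,0.043,0.081,0,0.0567],[1,0.043,0.081,0,0.0567],[1,0.043,0.081,0,0.0567],[1,0.043,0.081,0,0.0567],[1,0.043,0.081,0,0.0567],[1,0.043,0.081,0,0.0567],[1,0.043,0.081,0,0.0567],[1,0,0,0,0]]'
python3 - <<'E'
from h import *
from scipy.spatial.transform import Rotation as R
o=arm.observe(); print(o["position"],o["joints"],R.from_rotvec(o["ee_rot"]).as_matrix().round(3))
c=arm.get_calibration("wrist"); im=arm.get_image("wrist"); cv2.imwrite("pics/w1.png",im[:,:,::-1]); print(c)
np.savez("w1.npz",**c)
E
```

```text
clock: 0.77
position: [0.3236, -0.3358, 0.2436]
ee_rot: [-2.906, -1.194, 0.0]
force: [0.9, -1.3, -0.6]
width: 1.005
clock: 1.43
position: [0.4465, -0.1037, 0.2441]
ee_rot: [-2.588, -1.779, -0.006]
force: [0.9, 0.4, 1.4]
width: 1.005
[ 0.44650061 -0.10374685  0.24409169] [ 0.50535203  0.20069396 -0.4544911   1.93140549  0.09864811  1.02940553
 -0.35827114] [[ 0.358  0.934  0.002]
 [ 0.934 -0.358  0.003]
 [ 0.004  0.001 -1.   ]]
{'intrinsics': array([[413.2598441 ,   0.        , 320.96028388],
       [  0.        , 413.2598441 , 237.18868629],
       [  0.        ,   0.        ,   1.        ]]), 'extrinsics': array([[ 0.93334684, -0.34641278, -0.09413747,  0.47271096],
       [-0.35897445, -0.89994043, -0.24747639, -0.03583551],
       [ 0.00101087,  0.26477425, -0.96430989,  0.38572276],
       [ 0.        ,  0.        ,  0.        ,  1.        ]])}
```

View pics/w1.png

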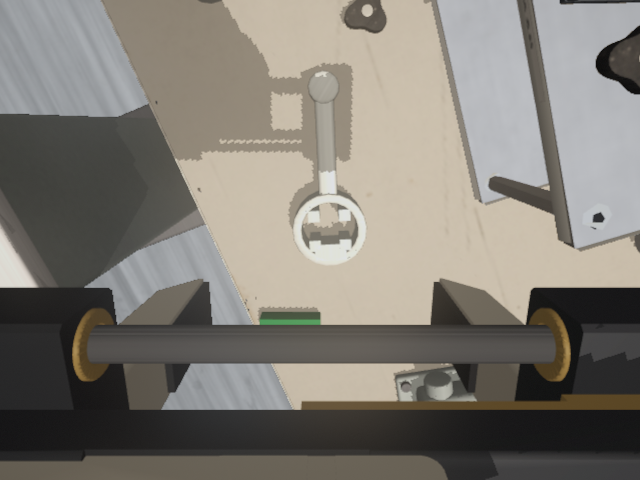

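The wrist view shows the lever's hub ring at about (330,229) with its T-bore, and the foot at (323,87). The jaws are in the lower half of the frame.

Run:
```python
from h import *
c=dict(np.load("w1.npz"))
im=cv2.imread("pics/w1.png")
hsv=cv2.cvtColor(im,cv2.COLOR_BGR2HSV)
m=((hsv[...,1]<35)&(hsv[...,2]>185)).astype(np.uint8)*255
roi=np.zeros_like(m); roi[185:275,285:375]=m[185:275,285:375]
cs,_=cv2.findContours(roi,cv2.RETR_EXTERNAL,cv2.CHAIN_APPROX_NONE)
k=max(cs,key=cv2.contourArea)
pts=k[:,0,:].astype(float); pts=pts[pts[:,1]>198]
# map to plane z=.032 then circle fit
W=np.array([ray("",p,.032,c)[:2] for p in pts])
A=np.c_[2*W,np.ones(len(W))]; s=np.linalg.lstsq(A,(W**2).sum(1),rcond=None)[0]
print("hub",s[:2],"r",np.sqrt(s[2]+s[0]**2+s[1]**2))
hub=s[:2]
f=ray("",(323.5,87),.031,c)[:2]; print("foot",f,np.linalg.norm(f-hub),np.degrees(np.arctan2(*(f-hub)[::-1])))
x,y,w,h=cv2.boundingRect(k); print(x,y,w,h)
print("foot top proj check",proj("",[*f,.031],c), proj("",[*hub,.032],c))
g=cv2.resize(im[60:275,280:380],None,fx=4,fy=4)
cv2.imwrite("pics/w1c.png",cv2.resize(g,None,fx=.69,fy=.69))
```

```text
hub [ 0.44734646 -0.12379876] r 0.03224201207078993
foot [ 0.48525162 -0.00995442] 0.11998889620857194 71.58450693122006
292 195 75 71
foot top proj check [323.5  87. ] [329.49703171 230.7300296 ]
```

View pics/w1c.png

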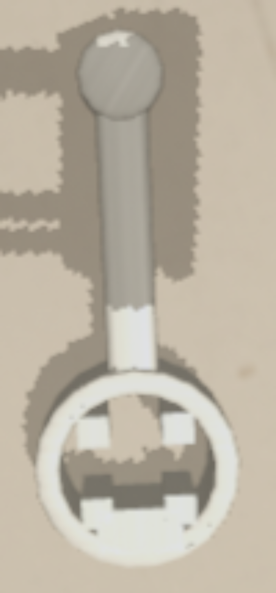

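```bash
python3 -m crank '[[1,0.021,0.035,-0.05,0.022],[1,0.021,0.035,-0.07,0.021],[1,0,0,-0.09,0],[1,0,0,-0.09,0],[1,0,0,-0.09,0],[1,0,0,-0.08,0],[1,0,0,-0.04,0],[1,0,0,0,0]]'
python3 - <<'E'
from h import *
from scipy.spatial.transform import Rotation as R
o=arm.observe(); M=R.from_rotvec(o["ee_rot"]).as_matrix(); print(o["position"],np.degrees(np.arctan2(M[1,1],M[0,1])))
c=arm.get_calibration("wrist"); im=arm.get_image("wrist"); cv2.imwrite("pics/w2.png",im[:,:,::-1])
np.savez("w2.npz",**c)
E
```

```text
clock: 2.15
position: [0.4576, -0.0836, 0.0364]
ee_rot: [-2.557, -1.818, 0.008]
force: [-0.4, 0.0, 0.4]
width: 1.001
[ 0.45757479 -0.08359356  0.03643605] -19.179203081122505
```

View pics/w2.png

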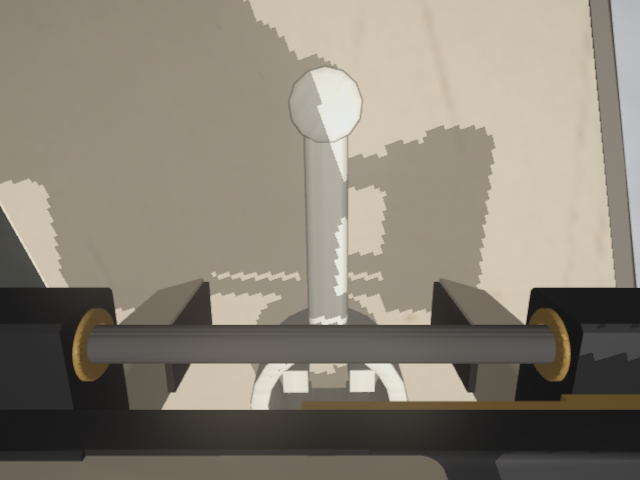

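The arm lies between the open jaws. Foot centre is at (326,105), and the hub ring shows below the bar at around (328,400).

```bash
python3 - <<'E'
from h import *
c=dict(np.load("w2.npz"))
f=ray("",(326,105),.031,c); print(f, f[:2]-.068*np.array([.3157,.9489]))
E
python3 -m crank '[[1,0.007,0.01,-0.018,0.006],[1,0.007,0.01,-0.018,0.006],[1,0,0,0,0],[1,0,0,0,0],[0.1,0,0,0,0],[0,0,0,0,0],[0,0,0,0,0],[0,0,0,0,0]]' 45
```

```text
[ 0.48532655 -0.00976863  0.031     ] [ 0.46385895 -0.07429383]
clock: 2.87
position: [0.4662, -0.0749, 0.0256]
ee_rot: [2.548, 1.838, 0.0]
force: [-0.1, -0.8, -0.5]
width: 0.761
```

```bash
python3 -m crank '[[0,-0.004,0,-0.006,0],[0,0,0,0,0],[0,0,0,0,0],[0,0,0,0,0],[0,0,0,0,0],[0,0,0,0,0],[0,0,0,0,0],[0,0,0,0,0]]' 45
python3 -m crank '[[0,0,0,0,0],[0,0,0,0,0],[0,0,0,0,0],[0,0,0,0,0],[0,0,0,0,0],[0,0,0,0,0],[0,0,0,0,0],[0,0,0,0,0]]' 45
```

```text
clock: 3.53
position: [0.4645, -0.0747, 0.0229]
ee_rot: [-2.548, -1.838, 0.0]
force: [-1.6, -0.3, 1.0]
width: 0.178
clock: 4.2
position: [0.4645, -0.0747, 0.0229]
ee_rot: [-2.548, -1.838, 0.0]
force: [0.1, 0.8, 1.5]
width: 0.172
```

```bash
python3 -m crank '[[0,0,0,0.03,0],[0,0,0,0.05,0],[0,0,0,0.06,0],[0,0,0,0.06,0],[0,0,0,0.06,0],[0,0,0,0.06,0],[0,0,0,0.05,0],[0,0,0,0,0]]' 60
python3 - <<'E'
from h import *
from scipy.spatial.transform import Rotation as R
o=arm.observe(); M=R.from_rotvec(o["ee_rot"]).as_matrix(); print(o["position"],np.degrees(np.arctan2(M[1,1],M[0,1])),o["width"],o["joints"])
c=arm.get_calibration("wrist"); im=arm.get_image("wrist"); cv2.imwrite("pics/w3.png",im[:,:,::-1])
np.savez("w3.npz",**c)
cv2.imwrite("pics/s3.png",arm.get_image("scene")[:,:,::-1]);
E
```

```text
clock: 4.87
position: [0.4666, -0.0748, 0.1744]
ee_rot: [2.544, 1.836, 0.007]
force: [0.3, -0.7, -2.2]
width: 0.17
[ 0.46663869 -0.07478762  0.17442258] -18.385156648614988 0.16962807329407406 [ 0.42756422  0.30741893 -0.46990482  1.99659262  0.1814062   0.87137221
 -0.46083324]
```

View pics/w3.png

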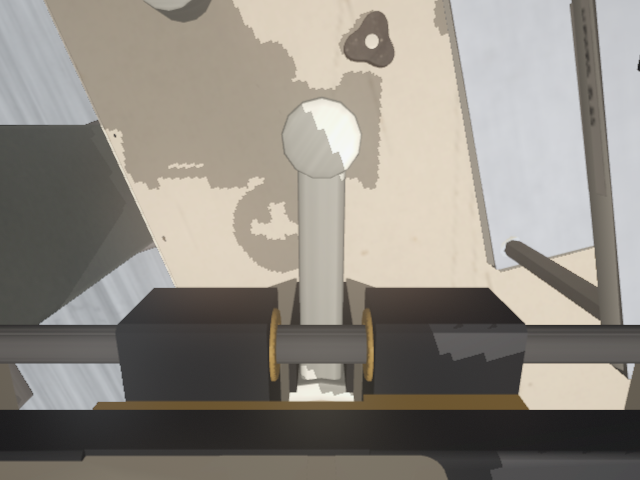

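View pics/s3.png

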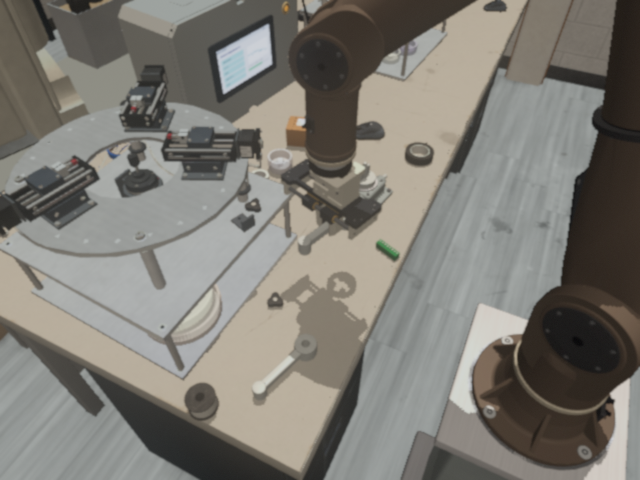

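The lever is lifted; the foot is at (321,138). I'll compare that with where a level grasp would put it, then refine the shaft position.

Run:
```python
from h import *
c=dict(np.load("w3.npz")); p=np.array([.4666,-.0748,.1744])
for a in(0,3,6,9,12):
    t=np.radians(a); print(a,proj("",p+np.array([.0208,.0649,0])*np.cos(t)+[0,0,.0081-.0682*np.sin(t)],c),proj("",p+np.array([.0208,.0649,0])*np.cos(t)+[0,0,.0081+.0682*np.sin(t)],c))
```

```text
0 [317.6684114 138.9759092] [317.6684114 138.9759092]
3 [317.69337912 138.84856743] [317.6505143 139.7374056]
6 [317.72479018 139.30770552] [317.64035074 141.18260863]
9 [317.76205544 140.30785935] [317.63861536 143.36248501]
12 [317.80462516 141.8060004 ] [317.64602864 146.32880356]
```

```bash
python3 -m crank '[[0,-0.02,-0.04,0,-0.086],[0,-0.02,-0.04,0,-0.086],[0,-0.02,-0.04,0,-0.086],[0,-0.02,-0.04,0,-0.086],[0,-0.02,-0.04,0,-0.086],[0,-0.02,-0.04,0,-0.086],[0,-0.02,-0.04,0,-0.086],[0,-0.02,-0.04,0,-0.086]]'
python3 -m crank '[[0,-0.02,-0.04,0,-0.086],[0,-0.02,-0.04,0,-0.086],[0,-0.02,-0.04,0,-0.086],[0,-0.02,-0.04,0,-0.086],[0,-0.02,-0.04,0,-0.086],[0,-0.02,-0.04,0,-0.086],[0,-0.02,-0.04,0,-0.086],[0,-0.02,-0.04,0,-0.086]]'
python3 -m crank '[[0,0,0,0,0],[0,0,0,0,0],[0,0,0,0,0],[0,0,0,0,0],[0,0,0,0,0],[0,0,0,0,0],[0,0,0,0,0],[0,0,0,0,0]]'
python3 - <<'E'
from h import *
from scipy.spatial.transform import Rotation as R
o=arm.observe(); M=R.from_rotvec(o["ee_rot"]).as_matrix(); print(o["position"],np.degrees(np.arctan2(M[1,1],M[0,1])),o["width"],o["joints"])
c=arm.get_calibration("wrist"); im=arm.get_image("wrist"); cv2.imwrite("pics/w4.png",im[:,:,::-1])
np.savez("w4.npz",**c,pos=o["position"])
cv2.imwrite("pics/s4.png",arm.get_image("scene")[:,:,::-1]);cv2.imwrite("pics/t4.png",arm.get_image("top")[:,:,::-1]);
E
```

```text
clock: 5.63
position: [0.3991, -0.2032, 0.1694]
ee_rot: [-3.033, -0.815, 0.003]
force: [0.1, -0.9, -1.2]
width: 0.168
clock: 6.3
position: [0.3352, -0.331, 0.1693]
ee_rot: [-3.126, 0.306, 0.004]
force: [-0.2, -0.5, -1.1]
width: 0.171
clock: 6.97
position: [0.3367, -0.3306, 0.171]
ee_rot: [3.127, -0.299, 0.0]
force: [0.6, 0.4, -2.0]
width: 0.17
[ 0.33668492 -0.33059872  0.17098646] -100.90580357067218 0.17037375174955488 [ 0.70844494  0.27417663 -0.05555663  2.02404057  0.02016934  0.84376341
 -1.11958404]
```

View pics/w4.png

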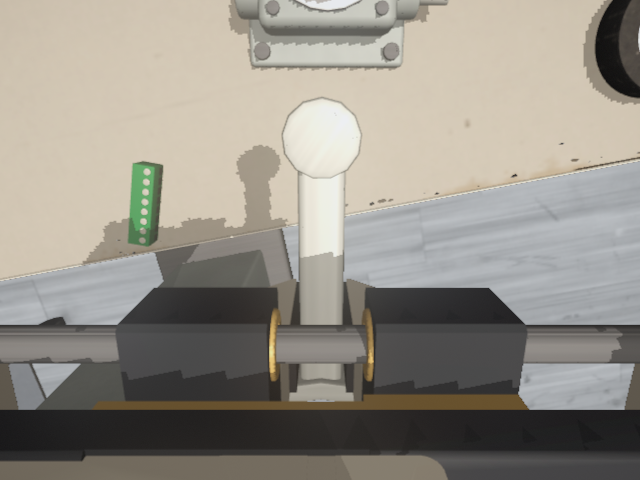

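View pics/s4.png

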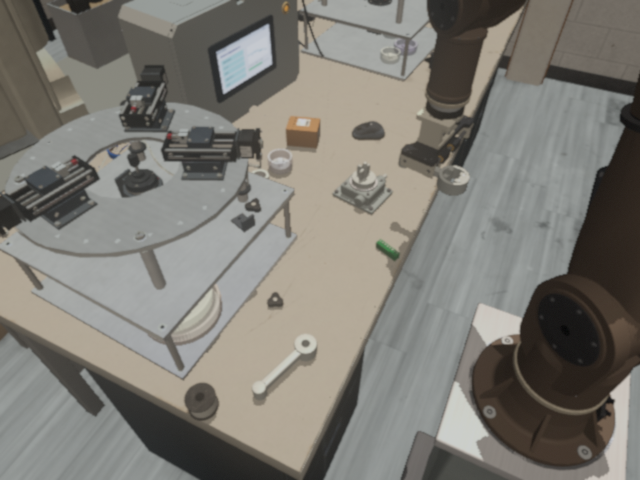

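View pics/t4.png

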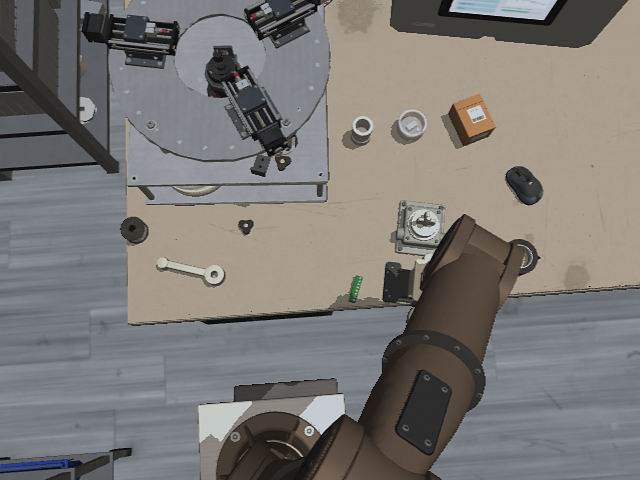

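The gearbox's near edge is level in the wrist picture at rows 60–68, centred on col 327, so the yaw matches. I'll move ahead 60 mm to bring the shaft into view.

```bash
python3 -m crank '[[0,0.037,-0.007,0,0],[0,0.037,-0.007,0,0],[0,0.037,-0.007,0,0],[0,0.037,-0.007,0,0],[0,0,0,0,0],[0,0,0,0,0],[0,0,0,0,0],[0,0,0,0,0]]'
python3 - <<'E'
from h import *
from scipy.spatial.transform import Rotation as R
o=arm.observe(); M=R.from_rotvec(o["ee_rot"]).as_matrix(); print(o["position"],np.degrees(np.arctan2(M[1,1],M[0,1])),o["width"])
c=arm.get_calibration("wrist"); im=arm.get_image("wrist"); cv2.imwrite("pics/w5.png",im[:,:,::-1])
np.savez("w5.npz",**c,pos=o["position"])
E
```

```text
clock: 7.78
position: [0.3948, -0.3419, 0.1708]
ee_rot: [-3.127, 0.301, 0.001]
force: [0.5, -0.6, -1.8]
width: 0.168
[ 0.39478445 -0.34190027  0.17084321] -100.97883619166359 0.16783073528360296
```

View pics/w5.png

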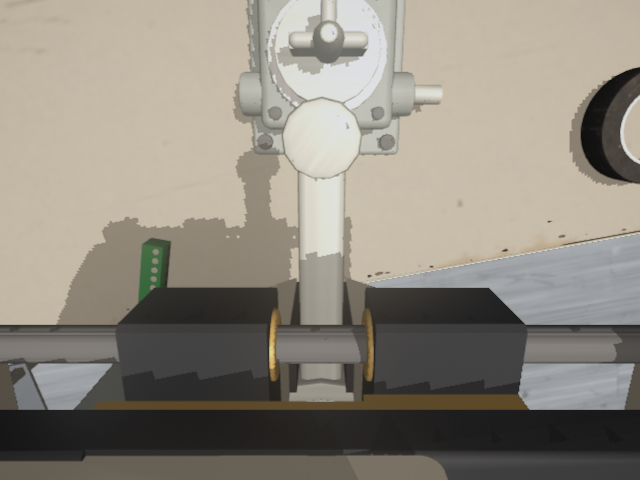

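The collar ellipse is at about (327,50), the nose tip near (328,33), and the side splines end at (290,40) and (367,40), so they are level. The middle spline points straight up, away from the arm. I'll zoom in to measure.

Run:
```python
from h import *
im=cv2.imread("pics/w5.png")
cv2.imwrite("pics/w5c.png",cv2.resize(im[0:120,250:410],None,fx=5,fy=5,interpolation=cv2.INTER_CUBIC))
```

```text
(no output)
```

View pics/w5c.png

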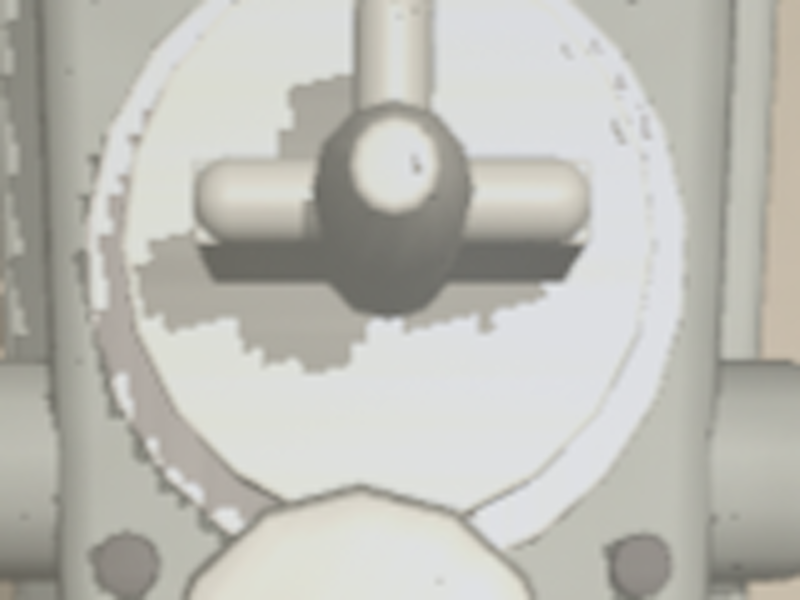

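Run:
```python
from h import *
c=dict(np.load("w5.npz")); pos=c["pos"]
f=lambda u:((u[0]+.5)/5-.5+250,(u[1]+.5)/5-.5)
R=lambda u,z:ray("",f(u),z,c)
tip=R((396,165),.104); print("tip",tip)
l=R((197,200),.088);r=R((588,200),.088);print("spl",l,r,np.linalg.norm(l-r),np.degrees(np.arctan2(*(r-l)[1::-1]))+90,(l+r)/2)
l=R((125,255),.06);r=R((650,255),.06);print("col",l,r,np.linalg.norm(l-r),(l+r)/2)
# foot of lever in tool
z=pos[2]+.0081; ft=ray("",(321,138),z,c); d=ft-pos; print("foot",ft,"rel",d,np.linalg.norm(d[:2]),np.degrees(np.arctan2(d[1],d[0])))
```

```text
tip [ 0.50443576 -0.36588602  0.104     ]
spl [ 0.50801954 -0.34673101  0.088     ] [ 0.50058356 -0.38485514  0.088     ] 0.038842540738588005 -11.036772760676584 [ 0.50430155 -0.36579308  0.088     ]
col [ 0.50921503 -0.33655257  0.06      ] [ 0.49790982 -0.39451847  0.06      ] 0.059058050048690136 [ 0.50356242 -0.36553552  0.06      ]
foot [ 0.46163209 -0.35393302  0.17894321] rel [ 0.06684764 -0.01203275  0.0081    ] 0.06792196767514012 -10.204116972553138
```

```bash
python3 -m crank '[[0,0.067,-0.014,0,0],[0,0.067,-0.014,0,0],[0,0.067,-0.014,0,0],[0,0.067,-0.014,0,0],[0,0.067,-0.014,0,0],[0,0.065,-0.015,0,0],[0,0,0,0,0],[0,0,0,0,0]]'
python3 -m crank '[[0,0,0,0,0],[0,0,0,0,0],[0,0,0,0,0],[0,0,0,0,0],[0,0,0,0,0],[0,0,0,0,0],[0,0,0,0,0],[0,0,0,0,0]]'
python3 - <<'E'
from h import *
from scipy.spatial.transform import Rotation as R
o=arm.observe(); M=R.from_rotvec(o["ee_rot"]).as_matrix(); print(o["position"],np.degrees(np.arctan2(M[1,1],M[0,1])),o["width"])
for n in("scene","top"):
    im=arm.get_image(n)[:,:,::-1]; cv2.imwrite(f"pics/{n}6.png",im)
    x,y=(300,90) if n=="scene" else (370,170)
    cv2.imwrite(f"pics/{n}6c.png",cv2.resize(im[y:y+130,x:x+130],None,fx=4.5,fy=4.5,interpolation=cv2.INTER_CUBIC))
E
```

```text
clock: 8.5
position: [0.5563, -0.3757, 0.1703]
ee_rot: [-3.127, 0.298, 0.001]
force: [-0.2, -0.6, -2.3]
width: 0.168
clock: 9.17
position: [0.5557, -0.3759, 0.171]
ee_rot: [3.127, -0.3, 0.0]
force: [-0.3, -0.7, -1.4]
width: 0.172
[ 0.55573371 -0.37594493  0.17099783] -100.94236675277836 0.17196842407942128
```

View pics/scene6c.png

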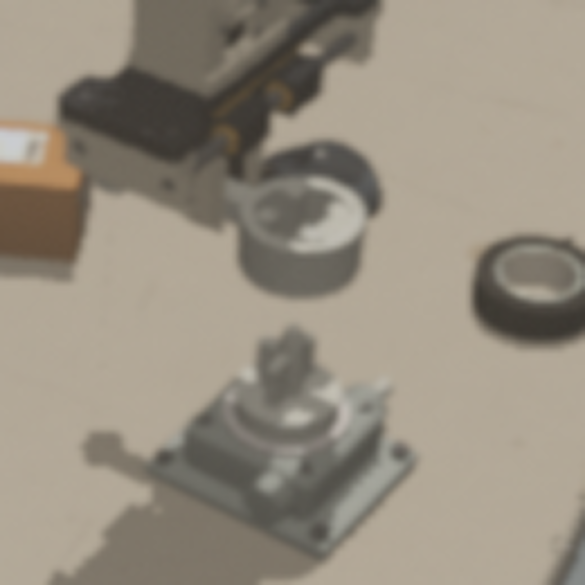

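View pics/top6c.png

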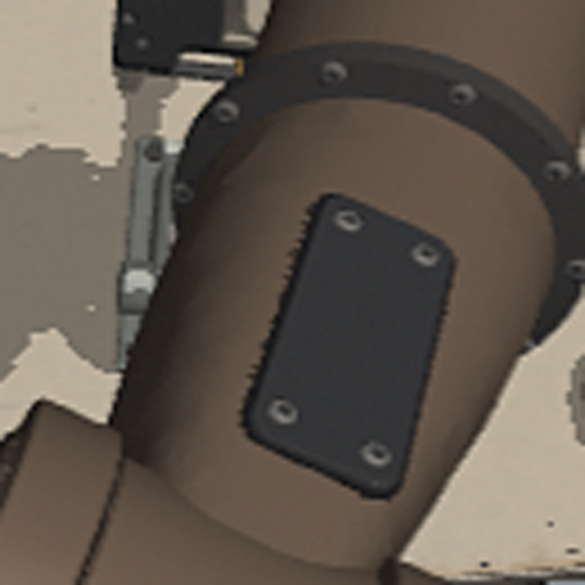

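The scene view shows the hub just above the shaft and looking level. Its top ellipse is centred near crop (303,213). The top view is blocked by the arm.

Run:
```python
from h import *
f=lambda u:((u[0]+.5)/4.5-.5+300,(u[1]+.5)/4.5-.5+90)
z=.171-.0229+.032
for zz in(z,z-.006,z+.006): print(zz,ray("scene",f((303.5,213)),zz))
l=f((240,213));r=f((367,213)); print(np.linalg.norm(ray("scene",l,z)-ray("scene",r,z)))
print("collar",ray("scene",f((291,402)),.06))
```

```text
0.1801 [ 0.5028911  -0.36318129  0.1801    ]
0.1741 [ 0.505672  -0.3711971  0.1741   ]
0.18610000000000002 [ 0.50011021 -0.35516547  0.1861    ]
0.06579199320534944
collar [ 0.49812249 -0.35589064  0.06      ]
```

```bash
python3 -m crank '[[0,-0.002,-0.001,-0.03,0],[0,0,0,-0.03,0],[0,0,0,-0.03,0],[0,0,0,-0.02,0],[0,0,0,-0.02,0],[0,0,0,0,0],[0,0,0,0,0],[0,0,0,0,0]]'
python3 - <<'E'
from h import *
for n in("scene",):
    im=arm.get_image(n)[:,:,::-1]; cv2.imwrite(f"pics/{n}7.png",im)
    x,y=(300,90)
    cv2.imwrite(f"pics/{n}7c.png",cv2.resize(im[y:y+130,x:x+130],None,fx=4.5,fy=4.5,interpolation=cv2.INTER_CUBIC))
print(arm.observe()["position"])
E
```

```text
clock: 9.93
position: [0.5552, -0.3765, 0.1192]
ee_rot: [3.127, -0.3, 0.001]
force: [0.8, -0.1, -0.9]
width: 0.168
[ 0.5553794  -0.37657691  0.11952153]
```

View pics/scene7c.png

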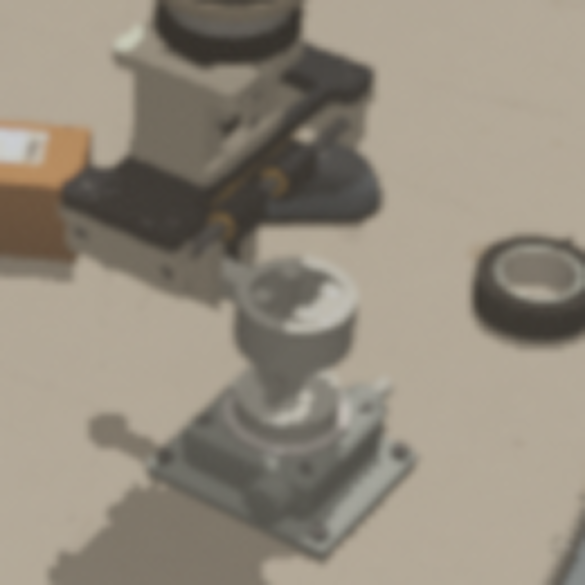

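The nose is inside the bore, with the hub centred over the collar and no contact force. I'll go down onto the splines gently.

```bash
python3 -m crank '[[0,0,0,-0.012,0],[0,0,0,-0.012,0],[0,0,0,-0.012,0],[0,0,0,-0.012,0],[0,0,0,0,0],[0,0,0,0,0],[0,0,0,0,0],[0,0,0,0,0]]'
```

```text
clock: 10.65
position: [0.5551, -0.3764, 0.1]
ee_rot: [3.127, -0.299, 0.001]
force: [-0.0, 0.6, -1.8]
width: 0.167
```

```bash
python3 -m crank '[[0,0,0,-0.01,0],[0,0,0,-0.01,0],[0,0,0,-0.01,0],[0,0,0,-0.004,0],[0,0,0,0,0],[0,0,0,0,0],[0,0,0,0,0],[0,0,0,0,0]]'
python3 - <<'E'
from h import *
im=arm.get_image("scene")[:,:,::-1]
x,y=(300,90)
cv2.imwrite("pics/scene8c.png",cv2.resize(im[y:y+130,x:x+130],None,fx=4.5,fy=4.5,interpolation=cv2.INTER_CUBIC))
print(arm.observe()["force"],arm.observe()["position"])
E
```

```text
clock: 11.32
position: [0.5551, -0.3764, 0.0863]
ee_rot: [3.127, -0.299, 0.0]
force: [0.4, -0.2, -2.6]
width: 0.167
[-0.22770331 -0.49939912 -1.80483774] [ 0.55508184 -0.37644263  0.08634826]
```

View pics/scene8c.png

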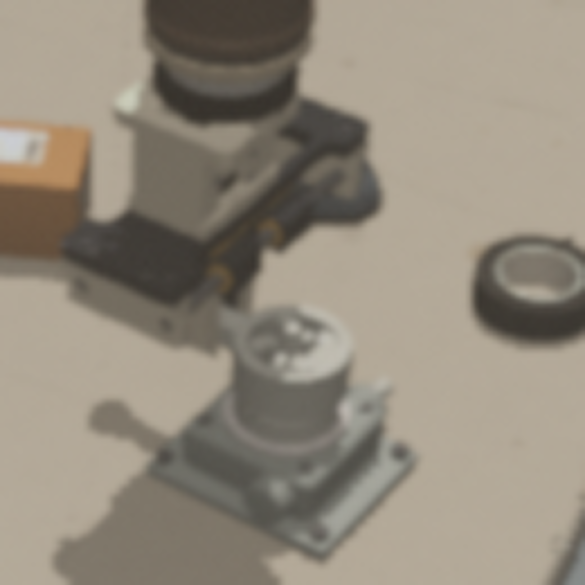

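The hub is around the shaft, nearly on the collar, about 3 mm to go. I'll lower until contact, then release.

```bash
python3 -m crank '[[0,0,0,-0.004,0],[0,0,0,-0.004,0],[0,0,0,0,0],[0,0,0,0,0],[0,0,0,0,0],[0,0,0,0,0],[0,0,0,0,0],[0,0,0,0,0]]'
```

```text
clock: 12.03
position: [0.5551, -0.3764, 0.0831]
ee_rot: [3.127, -0.299, 0.001]
force: [0.1, -0.9, 0.3]
width: 0.167
```

```bash
python3 -m crank '[[0.35,0,0,0,0],[0.5,0,0,0,0],[0.6,0,0,0,0],[0.6,0,0,0,0],[0.6,0,0,0,0],[0.6,0,0,0,0],[0.6,0,0,0,0],[0.6,0,0,0,0]]' 20
python3 - <<'E'
from h import *
im=arm.get_image("wrist")[:,:,::-1]; cv2.imwrite("pics/w9.png",im)
print(arm.observe()["width"])
E
```

```text
clock: 12.7
position: [0.5549, -0.3764, 0.0829]
ee_rot: [-3.127, 0.3, 0.0]
force: [0.5, -0.1, -0.0]
width: 0.597
0.5966370728771254
```

View pics/w9.png

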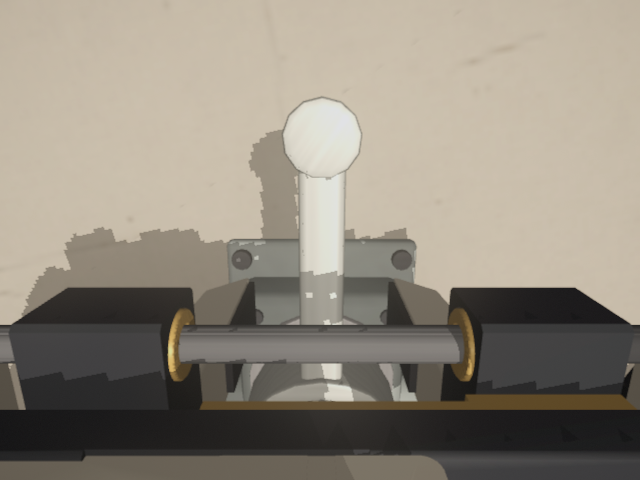

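Both jaws are clear of the arm, and the foot stayed at (322,138). I'll retract straight up, then back towards the robot to get a clear look.

```bash
python3 -m crank '[[0.6,0,0,0.03,0],[0.6,0,0,0.05,0],[0.6,0,0,0.08,0],[0.6,0,0,0.08,0],[0.6,0,0,0.08,0],[0.6,0,0,0.06,0],[0.6,0,0,0,0],[0.6,0,0,0,0]]'
python3 -m crank '[[0.6,-0.06,0,0,0],[0.6,-0.09,0.02,0,0],[0.6,-0.09,0.02,0,0],[0.6,-0.09,0.02,0,0],[0.6,-0.07,0.02,0,0],[0.6,0,0,0,0],[0.6,0,0,0,0],[0.6,0,0,0,0]]'
python3 - <<'E'
from h import *
for n in("wrist","scene","top"):
    if n=="wrist": np.savez("w10.npz",**arm.get_calibration(n))
    im=arm.get_image(n)[:,:,::-1]; cv2.imwrite(f"pics/{n}10.png",im)
    if n=="scene":
        x,y=(300,90); cv2.imwrite(f"pics/{n}10c.png",cv2.resize(im[y:y+130,x:x+130],None,fx=4.5,fy=4.5,interpolation=cv2.INTER_CUBIC))
E
```

```text
clock: 13.42
position: [0.5558, -0.3768, 0.2377]
ee_rot: [3.125, -0.299, 0.006]
force: [0.2, -1.0, 0.5]
width: 0.603
clock: 14.08
position: [0.3954, -0.3443, 0.2348]
ee_rot: [-3.127, 0.299, -0.0]
force: [0.6, -0.2, -0.3]
width: 0.603
```

View pics/wrist10.png

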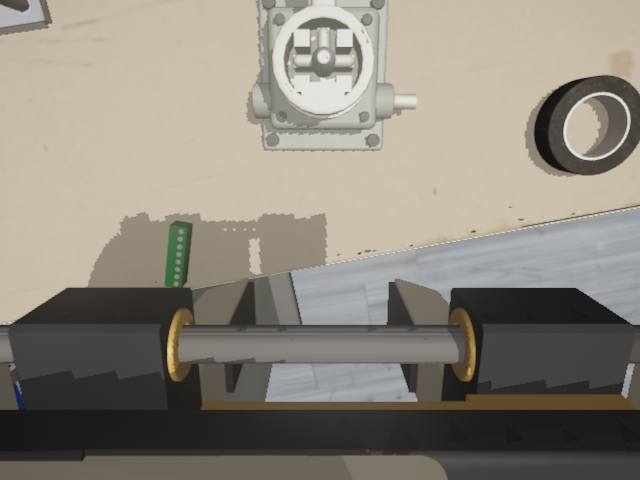

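View pics/scene10c.png

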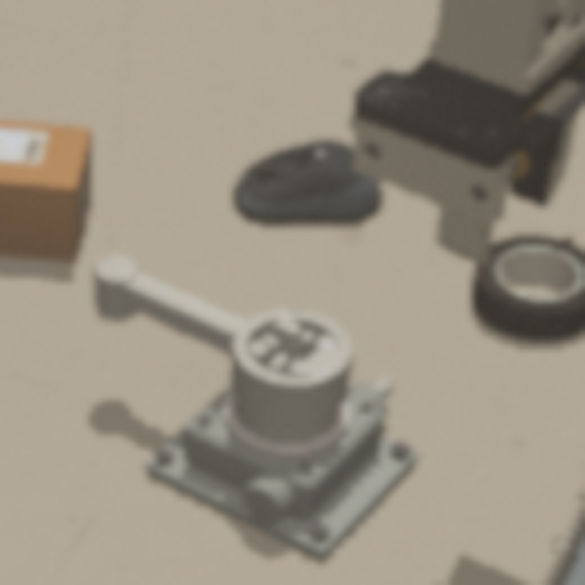

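The hub sits on the collar around the splines, with the arm over the middle spline. In the wrist view the ring is at (323,60) and the nose at (323,57). I'll triangulate the hub top to confirm its height.

Run:
```python
from h import *
c=dict(np.load("w10.npz")); s=arm.get_calibration("scene")
f=lambda u:((u[0]+.5)/4.5-.5+300,(u[1]+.5)/4.5-.5+90)
def pm(c): return c["intrinsics"]@np.linalg.inv(c["extrinsics"])[:3]
X=cv2.triangulatePoints(pm(c),pm(s),np.array([[323.5],[60.]]),np.array(f((292,347))).reshape(2,1)); print("hubtop",(X[:3]/X[3]).ravel())
h=ray("",(323.5,60),.092,c); print(h,"tip",ray("",(323,56),.104,c))
l=ray("",(273.5,60),.092,c);r=ray("",(373.5,60),.092,c); print("dia",np.linalg.norm(l-r))
ft=ray("scene",f((117,270)),.091); hb=ray("scene",f((292,347)),.092); d=ft-hb; print("foot",ft,hb,np.linalg.norm(d[:2]),np.degrees(np.arctan2(d[1],d[0])))
o=arm.observe();print(o["clock"],o["force"])
```

```text
hubtop [ 0.50410431 -0.36602644  0.08951053]
[ 0.50406669 -0.36586256  0.092     ] tip [ 0.50477915 -0.3656268   0.104     ]
dia 0.06375453314333876
foot [ 0.61944158 -0.38493602  0.091     ] [ 0.50282529 -0.36311473  0.092     ] 0.118640329680755 -10.598646322102983
14.2333 [ 0.73692088  0.20695744 -0.7313687 ]
```

View pics/top10.png

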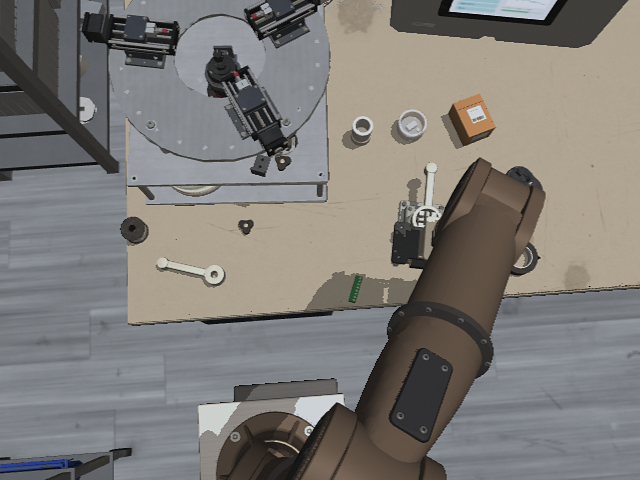

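The top view shows the lever fitted, the plain lever still at (214,274), and the gripper clear. All checks agree, so I'll hand in.

```bash
python3 -c "
from cell import arm
print(arm.sign_off())"
```

```text
the job is handed in; nothing more can be done
None
```

The splined lever is fitted on the gearbox shaft and rests on the collar with nothing holding it. I handed the job in at about 14.2 s of the 45 s allowed. I gripped it by the arm, turned it about 82°, lowered it over the shaft onto the collar, released it and backed the gripper away.

Last checks before handing in:
- **Position:** the hub centre measured (0.504, -0.366), within about 1 mm of the shaft axis.
- **Height:** triangulation put the hub top at z = 0.0895, against 0.092 when fully seated. The 2.5 mm difference is about the calibration error, and the hub showed no visible gap or tilt.
- **Direction:** the arm measured -10.6°, against -11.0° for the middle spline.
- **Contact:** every force reading I took stayed under 3 N, and the gripper was clear at the end.
- **Other lever:** the plain lever was at the same pixels as at the start.

One disagreement: the scene camera alone put the hub about 3 mm away in y from where the wrist camera did. It had shown a similar offset before the fit. I trusted the wrist camera, since it measured both the shaft and the lever.

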